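# Unclip the trolley wheel

## Task

Take the hooked pick from its rest and use it to pull the spring clip sideways out of the groove of the upright wheel axle, right off the axle. The pick's rod is drawn out to a different length each time, so feel your way, and never press or pull on the wheel, the axle or the clip with more than about 15 N; do not press on the soft rubber cap on the axle's end at all. Touch the clip and the wheel only with the pick, keep the clip on the wheel or the table, and lay the pick back in its rest as it was, leaving the other things alone.

Things in the scene. Friction and masses are not known exactly. Their poses are not given: they have to be found in the camera images.
- wheel: Grey trolley wheel with black tyre, lying flat and fixed, 160 mm across, tyre top 44 mm high; round aluminium hub 68 mm across in its middle, its flat face 55 mm above the table. Origin at the centre of the underside; z up.
- axle (a point): Centre of the axle at the height of the hub face (55 mm above the wheel's underside). The fixed steel stub axle rises upright from here: first a groove 15 mm in diameter and 6 mm high, then a head 20 mm in diameter and 7 mm high whose top is 13 mm above this point.
- cap: Soft black rubber grease cap on the end of the axle, a low dome 18 mm across and 5.5 mm high on top of the axle head; origin at its underside, 13 mm above the hub face. It dents easily: not to be pressed.
- clip: Loose dark sprung steel E-clip, 4 mm thick, about 42 mm across, lying on the hub face around the axle groove. Origin: underside, on the axle's axis while seated; z up, own +x to its open mouth, -x to its back bar (x -16.5 to -21.5 mm, 24 mm long across y). It cannot be lifted off upwards (2 mm of play); its sprung jaws grip the groove and give way only to a pull of the bar along -x.
- clip_window (a point): Centre, at hub-face height, of the clip's window for the pick's tip: in the clip's frame x from -16.5 mm (bar) to -10 mm (axle head), y from -4.5 to +4.5 mm, open down to the hub face. Axes as the clip's. Pulling the bar along -x takes about 6 to 12 N over some 7 mm, then the clip comes free; 22 mm out it is clear.
- pick: Hooked pick, 100 g. Origin: centre of its black square handle, 110 mm long (own x), 16 wide (y), 18 high (z up). At +x a steel rod, drawn out to a different length each time, ends in a hook: a 3.2 mm pin bent down to a tip at z = -29 mm and x anywhere from 92 to 136 mm; going down it leans 3 degrees back to the handle. The rod does not slip under load. The pull pitches it in the grip: hold firmly (50 N).
- rest: Grey plastic rest, fixed, for the pick: a base 180 x 50 x 6 mm with two forks, one under the handle's rear (44 mm behind the origin's centre, 46 mm high) and one under the shank (78 mm ahead, 54 mm high). The forks flare open upwards; nothing stands beside the middle of the handle. Origin on the table; +x is the direction of the hook.
- rest_seat (a point): Where the centre of the pick's handle lies when the pick is in its rest, 41 mm above the table; axes as the rest's.
- jar: White jar with black cap, 54 mm across, 55 mm high; origin at the underside. To be left alone.
- washer: Plain steel washer, 36 mm across, 4 mm thick, on the table; not the clip. To be left alone.
- brush: Brush lying on the table, to be left alone.
- torch: Black torch 130 mm long, lying on the table. To be left alone.
- bushing: Brass bushing 32 mm across, 30 mm high, standing. To be left alone.
- driver: Screwdriver with a red handle lying on the table. To be left alone.
- dish: Steel bowl 90 mm across, 30 mm high; origin at the underside. To be left alone.
Things that resemble listed ones, but are neither listed nor needed, are in the scene too. Leave any turquoise look-alike of the pick alone.

How it is judged:
On the way, in this order (a step that is already met when the one before it is completed fails the run):
1. the pick is lifted out of its rest (height (world z) of pick above 0.075 m), for 0.1 s.
2. the clip is pulled clear of the axle (horizontal distance between clip and axle above 0.022 m), for 0.1 s.
At the end, for the whole second after the job is handed in: The clip lies still on the wheel or the table, its origin more than 22 mm from the axle, and the pick lies still in its rest: handle centre within 15 mm of the seat in plan and 6 mm in height, and in line with the rest within 0.12 rad (horizontal distance between clip and axle above 0.022 m and height (world z) of clip above -0.005 m and linear speed of each of clip, pick below 0.02 m/s and horizontal distance between pick and rest_seat below 0.015 m and z of pick in the frame of rest_seat between -0.006 and 0.006 m and angle between the x axis of pick and the x axis of rest, either way round below 0.12 rad); the robot touches nothing.
It fails at once if the pick presses on the wheel or its axle with more than 18 N (contact force between pick and wheel above 18 N).
It fails at once if the pick loads the clip with more than 18 N, or presses on the rubber cap with more than 2 N (contact force between pick and clip above 18 N or contact force between pick and cap above 2 N).
It fails at once if the fingers or the arm touch the clip or the wheel (contact force between any of the fingers, the arm and clip above 0.5 N or contact force between any of the fingers, the arm and wheel above 1 N).
It fails at once if the clip falls off the table (height (world z) of clip below -0.02 m).
It fails at once if another thing on the table is pushed more than 20 mm (distance of any of jar, washer, brush, torch, bushing, driver, dish from where it was at the start of the episode above 0.02 m).
It also fails if it takes over 58 s, if anything falls off the work surface, if the arm or the gripper's body presses on something with over 40 N, if the wrist force passes 120 N, or if a joint passes its speed limit or range.

## Robot

A 7-joint arm with a two-finger parallel gripper is mounted at the origin on the work surface. World frame = base frame: x ahead of the robot, y to its left, z up, the work surface at z = 0. Lengths are in m, angles in rad, forces in N, time in s.
With the tool pointing down it reaches from about 0.4 to 0.875 m from the base axis. Payload 6.5 kg.
Tool frame: the origin (TCP) lies midway between the tips of the shut fingers; the grasp point (between the pads) lies 19 mm behind it; z points along the fingers, y is the line along which they close (so a half turn about z gives the same grasp; the last joint's range is limited). The gripper opens to 88 mm and grips with 3 to 60 N. Pads are 18 mm wide; open, the fingers measure 123 mm over their backs; the gripper's body (75 mm by 187 mm) begins 45 mm behind the grasp point.
Start: joints at [-1.17, 0.536, -0.004, 1.538, 0.003, 1.067, -0.071], TCP at [0.293, 0.58, 0.239] pointing down, gripper open.
Joint ranges: [-2.7, 2.7], [-0.37, 2.16], [-1.27, 1.26], [0.24, 2.4], [-1.31, 4.45], [0.19, 1.91], [-2.76, 2.76]. Speed limits (rad/s): [2.39, 2.39, 3.14, 3.14, 3.14, 3.14, 3.14].

## Interface

Orientations are given as a rotation vector (axis times angle).
In Python, from station import * gives the robot as it stands. The module is installed in compiled form; this text tells all that it offers.
- The arm moves only by the tool play_rows, never from a script. Its argument "commands" is a list of rows, each a list of 2 entries, a list of its own where there are three numbers: the shift along the tool's x, y, z in mm, then the turn, a rotation vector about the tool's x, y, z in rad. A call has 1 to 12 rows; each row is the pose to reach, as a shift and turn from the pose commanded when the call began, along the tool's axes at that moment; what a row does not reach only later rows make up. A row lasts 1/8 s, in which the tool goes at most 62.5 mm and 10.7 degrees, less where a joint would pass 70% of its speed; a pose out of reach is approached as far as the arm can. A call with a gripper value outside its range is refused whole. "claw" is the gripper command: -1 is shut, 1 is fully open, values between are in proportion, set as the call begins (left out, the last holds). The fingers move at their own pace and stop on an object; the grip force is fixed at half the most. Time passes only in rows, so rows that repeat a pose let the fingers close. It gives the time, the measured TCP pose, the force, the opening and the grip force at its end, in the units of the state.
- state(): the state, without advancing time (a new reading comes with each control period).
- grab_frame(name): name is "scene" or "top" or "wrist"; returns a dict with "image" (480x640x3 uint8, blue, green, red), "fovy" (degrees; the focal length in pixels is half the picture's height over the tangent of half this angle, whatever the lens; pixels are square), "cx", "cy" (the principal point, pixels), "pose" (4x4, takes a point from camera to world coordinates). Camera axes: x right, y down, z forward; pixel columns grow to the right and rows downward; lengths in m; the calibration is good to about 2 mm. A picture is of the moment at which its call begins. There is no depth.
- job_done(): hands the job in; it is judged then, once.
The state is a dict: "time_s": time; "q": joint angles; "joint_vel": joint speeds; "effort": joint torques, N m; "ee_pos": TCP position; "orientation": TCP orientation; "ft_force": force on the tool from outside, world axes, zero at the start; "torque": the same for the moment, N m; "finger_gap": finger opening in m; "finger_force": force on a finger pad.
Only numpy, scipy, OpenCV 4.12 (cv2) and the standard library are available. Lean on these libraries where they do the work, as an engineer would, in place of code of your own. Each camera call takes 0.05 s, during which the arm holds its last target. There are 200 camera calls.

## Working session

There is one attempt and no reset: what is moved stays moved. The work goes in short steps, Python scripts to look and compute and a tool call to move; the robot and the scene stay as the last step left them, time stands still between calls to the robot, and variables do not carry over. Pictures are saved under pics/ and viewed, at most 11 in all, crops included, and the job is handed in when it is done.

Besides the shell and the picture viewer there is one more tool, called after ">>>" by a JSON object that holds its "api" and its "payload", one argument or row to a line. play_rows: Moves the arm, as the interface text tells. Its arguments: {"type":"object","properties":{"commands":{"type":"array"},"claw":{"type":"number"}},"required":["commands"]}

```bash
mkdir -p pics; cat > h.py <<'E'
from station import *
import numpy as np, cv2, json
from scipy.spatial.transform import Rotation as R
def snap(name,fn):
    f=grab_frame(name); cv2.imwrite(f'pics/{fn}.png',f['image'])
    np.savez(f'pics/{fn}.npz',**{k:np.array(f[k]) for k in f}); return f
def ray(fn,u,v,z):
    f=np.load(f'pics/{fn}.npz'); P=f['pose']; h=f['image'].shape[0]
    fl=h/2/np.tan(np.radians(f['fovy'])/2)
    d=P[:3,:3]@np.array([(u-f['cx'])/fl,(v-f['cy'])/fl,1]); o=P[:3,3]
    return o+d*(z-o[2])/d[2]
def proj(fn,p):
    f=np.load(f'pics/{fn}.npz'); P=f['pose']; h=f['image'].shape[0]
    fl=h/2/np.tan(np.radians(f['fovy'])/2)
    c=P[:3,:3].T@(np.array(p)-P[:3,3]); return c[:2]/c[2]*fl+[f['cx'],f['cy']]
def crop(fn,u,v,w,hh,s,out):
    im=cv2.imread(f'pics/{fn}.png')[v:v+hh,u:u+w]
    cv2.imwrite(f'pics/{out}.png',cv2.resize(im,None,fx=s,fy=s,interpolation=cv2.INTER_CUBIC))
def T():
    s=state(); return np.array(s['ee_pos']),R.from_rotvec(s['orientation'])
E
python3 - <<'E'
from h import *
snap('scene','s0');snap('top','t0')
for n in('s0','t0'):
    f=np.load(f'pics/{n}.npz');print(f['pose'].round(3),f['fovy'],f['cx'],f['cy'])
s=state();print(s)
p,r=T();print(r.as_matrix().round(3))
E
```

```text
[[ 0.868  0.331 -0.371  0.978]
 [ 0.497 -0.584  0.643 -0.779]
 [-0.004 -0.742 -0.671  0.851]
 [ 0.     0.     0.     1.   ]] 51.43980271531818 312.69920002526385 240.14815654991094
[[ 2.900e-02 -9.850e-01  1.720e-01  3.720e-01]
 [-1.000e+00 -3.000e-02  1.000e-03 -2.200e-02]
 [ 4.000e-03 -1.720e-01 -9.850e-01  1.191e+00]
 [ 0.000e+00  0.000e+00  0.000e+00  1.000e+00]] 43.31749164698828 315.1896866988439 238.88260389163477
{'time_s': 0.1, 'q': array([-1.1701911 ,  0.53710657, -0.00444745,  1.53874141,  0.00257915,
        1.06730062, -0.07121688]), 'joint_vel': array([ 0.00034708, -0.00151905,  0.00097482, -0.00271641,  0.00050251,
        0.00151795, -0.00019387]), 'effort': array([ 2.79668486e-03, -5.72075236e+01,  9.93772633e-01, -2.52232271e+01,
       -5.62129333e-02,  1.35222886e-02,  3.69383201e-05]), 'ee_pos': array([0.29227942, 0.57997124, 0.23792896]), 'orientation': array([-7.26474307e-01, -3.05616545e+00,  2.39818475e-03]), 'ft_force': array([-0.4924548 ,  0.09139192, -0.21943585]), 'torque': array([-0.0667866 ,  0.00979992, -0.00110047]), 'finger_force': 0.0, 'finger_gap': 0.08838233132298845}
[[-0.893  0.45  -0.001]
 [ 0.45   0.893 -0.001]
 [-0.    -0.002 -1.   ]]
```

View pics/t0.png

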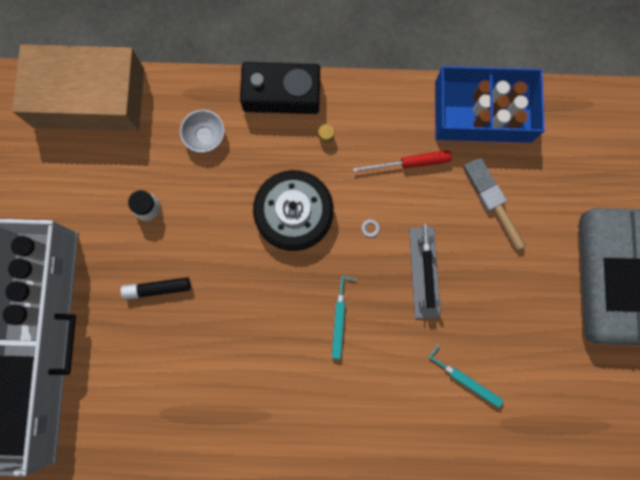

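View pics/s0.png

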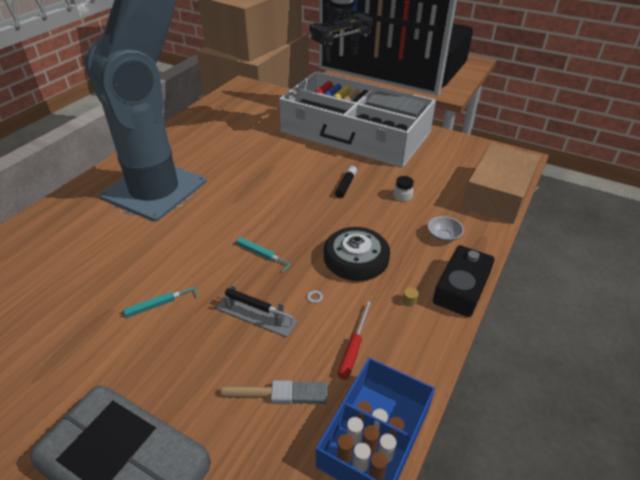

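The top view shows the wheel centre at about (293,209) and the pick in its rest at about (425,272), with its hook pointing up in the picture. I'll enlarge that area.

```bash
python3 - <<'E'
from h import *
crop('t0',245,165,100,90,4,'c1');crop('t0',395,215,60,110,4,'c2')
a=cv2.imread('pics/c1.png');b=cv2.imread('pics/c2.png')
c=np.zeros((440,640,3),np.uint8);c[:360,:400]=a;c[:440,400:]=b;cv2.imwrite('pics/c.png',c)
for n,u,v,z in[('axle',293,208,.06),('wheel',293,209,.044),('handle top rear',430,307,.05),('handle top front',428,250,.05),('hook',425,228,.045)]:print(n,ray('t0',u,v,z).round(3))
E
```

```text
axle [0.628 0.023 0.06 ]
wheel [0.629 0.024 0.044]
handle top rear [ 0.447 -0.241  0.05 ]
handle top front [ 0.556 -0.238  0.05 ]
hook [ 0.599 -0.233  0.045]
```

View pics/c.png

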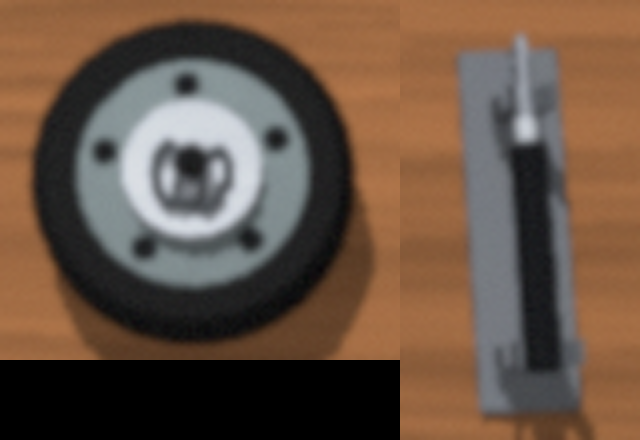

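```bash
python3 - <<'E'
from h import *
f=snap('wrist','w0');p,r=T()
P=f['pose'];print('cam in tool',(r.inv().apply(P[:3,3]-p)).round(3),(r.as_matrix().T@P[:3,:3]).round(3),f['fovy'])
def pt(u,v,z):return ray('t0',u,v,z)
for s,(a,b) in {'L':((483,412),(460,55)),'R':((578,410),(555,50))}.items():
    A=pt(395+(a[0]-400)/4,215+a[1]/4,.006);B=pt(395+(b[0]-400)/4,215+b[1]/4,.006);d=B-A;print(s,A.round(4),B.round(4),np.hypot(*d[:2]).round(4),np.arctan2(d[1],d[0]))
A=pt(430.75,307.5,.05);B=pt(427.5,250.5,.05);d=B-A;print('handle',(A+B)/2,np.hypot(*d[:2]),np.arctan2(d[1],d[0]))
print('tip',pt(425.25,223.75,.043))
# shift to be above wheel with camera level, yaw = tool x toward -world x
g=np.array([.60,-.02,.26]);print((r.inv().apply(g-p)*1000).round(0), 'turn about z deg', )
E
```

```text
cam in tool [ 0.078 -0.    -0.147] [[ 0.001 -0.954 -0.3  ]
 [ 1.     0.001  0.   ]
 [-0.    -0.3    0.954]] 58.34175432925122
L [ 0.4278 -0.2216  0.006 ] [ 0.6045 -0.2099  0.006 ] 0.1771 0.06580304767998087
R [ 0.4301 -0.2679  0.006 ] [ 0.6085 -0.2574  0.006 ] 0.1787 0.058518831429020375
handle [ 0.50034792 -0.23947738  0.05      ] 0.10851656021911482 0.05391583187719907
tip [ 0.60800936 -0.23363359  0.043     ]
[-545. -397.  -21.] turn about z deg
```

>>> {"api": "play_rows", "payload": {
  "commands": [
    [[-530, -360, 40], [0, 0, -0.52]],
    [[-530, -360, 40], [0, 0, -0.52]],
    [[-530, -360, 40], [0, 0, -0.52]],
    [[-530, -360, 40], [0, 0, -0.52]],
    [[-530, -360, 40], [0, 0, -0.52]],
    [[-530, -360, 40], [0, 0, -0.52]],
    [[-530, -360, 40], [0, 0, -0.52]],
    [[-530, -360, 40], [0, 0, -0.52]],
    [[-530, -360, 40], [0, 0, -0.52]],
    [[-530, -360, 40], [0, 0, -0.52]],
    [[-530, -360, 40], [0, 0, -0.52]],
    [[-530, -360, 40], [0, 0, -0.52]]
  ]
}}

```text
time_s: 1.65
ee_pos: [0.6037, 0.0197, 0.1983]
orientation: [0.08, -3.14, 0.0]
ft_force: [-0.4, -0.6, -0.2]
finger_gap: 0.0883
finger_force: 0.0
```

```bash
python3 - <<'E'
from h import *
snap('wrist','w1');p,r=T();print(p,r.as_matrix().round(3),state()['time_s'],state()['q'])
u,v=proj('w1',[.628,.023,.06]);print(u,v)
u0=int(min(max(u-110,0),420));v0=int(min(max(v-100,0),280));print(u0,v0);crop('w1',u0,v0,200,190,3,'w1c')
E
```

```text
[0.6032851  0.02171604 0.19843458] [[-0.999 -0.054 -0.001]
 [-0.054  0.999  0.001]
 [ 0.001  0.001 -1.   ]] 1.7 [-0.14336008  0.50200754  0.04553818  1.70440701 -0.0285065   0.93661321
  1.53808325]
324.1679447893555 256.8534434568009
214 156
```

View pics/w1c.png

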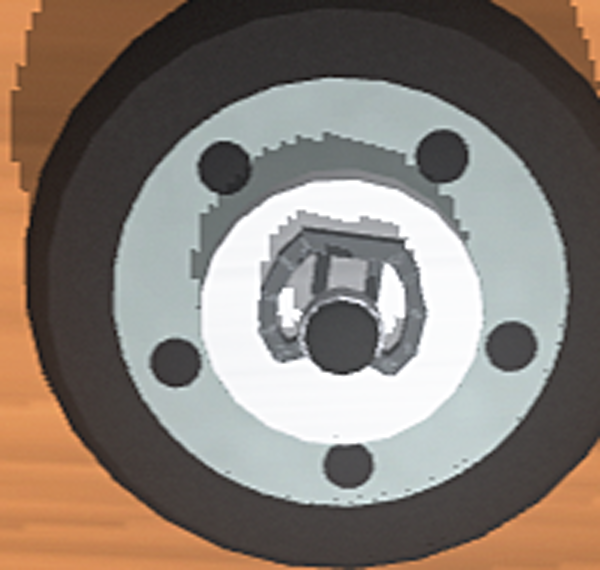

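```bash
python3 - <<'E'
from h import *
g=lambda u,v,z:ray('w1',214+u/3,156+v/3,z)
for n,u,v,z in[('hubL',201,310,.055),('hubR',484,310,.055),('hubT',340,177,.055),('hubB',342,445,.055),('cap',342,338,.070),('winL',322,290,.059),('winR',372,292,.059),('win inner edge L',330,256,.059),('win inner R',368,259,.059)]:print(n,g(u,v,z).round(4))
for a,b in[((305,230),(405,240)),((285,358),(390,373)),((312,250),(400,260)),((318,290),(328,250)),((372,295),(378,258))]:
  A=g(*a,.059);B=g(*b,.059);d=B-A;print(A.round(4),B.round(4),np.hypot(*d[:2]).round(4),np.degrees(np.arctan2(d[1],d[0])))
E
```

```text
hubL [ 0.6333 -0.0077  0.055 ]
hubR [0.6298 0.0599 0.055 ]
hubT [0.5989 0.0237 0.055 ]
hubB [0.667 0.028 0.055]
cap [0.6329 0.0258 0.07  ]
winL [0.6253 0.0209 0.059 ]
winR [0.6252 0.0326 0.059 ]
win inner edge L [0.6169 0.0223 0.059 ]
win inner R [0.6172 0.0312 0.059 ]
[0.6109 0.0162 0.059 ] [0.6121 0.0394 0.059 ] 0.0233 87.01237192163956
[0.6429 0.0129 0.059 ] [0.6455 0.0382 0.059 ] 0.0254 84.21822316850405
[0.6156 0.018  0.059 ] [0.617  0.0386 0.059 ] 0.0206 86.17581521485896
[0.6254 0.0199 0.059 ] [0.6154 0.0217 0.059 ] 0.0101 169.6353821119892
[0.626  0.0327 0.059 ] [0.6168 0.0335 0.059 ] 0.0092 174.9277223807478
```

Clip: bar toward the robot, so its −x points almost along world −x (clip yaw about −0.08). The axle is at about (0.632, 0.026) and the window at about (0.619, 0.027). Next I move over the pick.

>>> {"api": "play_rows", "payload": {
  "commands": [
    [[117, -255, 60], [0, 0, -0.005]],
    [[117, -255, 100], [0, 0, -0.005]],
    [[117, -255, 100], [0, 0, -0.005]],
    [[117, -255, 100], [0, 0, -0.005]],
    [[117, -255, 100], [0, 0, -0.005]],
    [[117, -255, 100], [0, 0, -0.005]],
    [[117, -255, 100], [0, 0, -0.005]],
    [[117, -255, 100], [0, 0, -0.005]]
  ]
}}

```text
time_s: 2.7
ee_pos: [0.5021, -0.2377, 0.0993]
orientation: [-0.098, 3.139, 0.001]
ft_force: [0.1, -0.0, 0.1]
finger_gap: 0.0883
finger_force: 0.0
```

```bash
python3 - <<'E'
from h import *
snap('wrist','w2');p,r=T();print(p,r.as_matrix().round(3),state()['time_s'])
E
```

```text
[ 0.50188451 -0.23818197  0.09925948] [[-0.998 -0.062  0.001]
 [-0.062  0.998  0.001]
 [-0.001  0.001 -1.   ]] 2.75
```

View pics/w2.png

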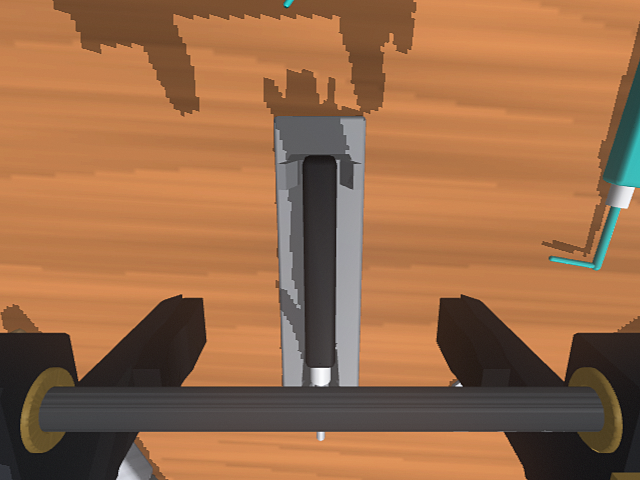

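The handle runs (319.5,157)–(320.5,367), centred between the fingers, with the rod end at (321,440).

```bash
python3 - <<'E'
from h import *
A=ray('w2',319.5,157,.05);B=ray('w2',320.5,367,.05);p,r=T();d=B-A
print(A,B,np.hypot(*d[:2]),np.arctan2(d[1],d[0]),'tip',ray('w2',321,440,.044))
m=(A+B)/2;print(m,(r.inv().apply(np.array([m[0],m[1],.021])-p)*1000).round(1))
E
```

```text
[ 0.44704847 -0.24197629  0.05      ] [ 0.55630015 -0.23469072  0.05      ] 0.10949432905050557 0.06658750751844347 tip [ 0.60905432 -0.23110424  0.044     ]
[ 0.50167431 -0.23833351  0.05      ] [ 0.3 -0.2 78.3]
```

>>> {"api": "play_rows", "payload": {
  "commands": [
    [[0, 0, 40], [0, 0, 0]],
    [[0, 0, 70], [0, 0, 0]],
    [[0, 0, 79], [0, 0, 0]],
    [[0, 0, 79], [0, 0, 0]],
    [[0, 0, 79], [0, 0, 0]]
  ]
}}

```text
time_s: 3.38
ee_pos: [0.5016, -0.2406, 0.0209]
orientation: [-0.092, 3.138, -0.001]
ft_force: [0.2, -0.9, -0.4]
finger_gap: 0.0881
finger_force: 0.0
```

>>> {"api": "play_rows", "payload": {
  "commands": [
    [[0, 0, 0], [0, 0, 0]],
    [[0, 0, 0], [0, 0, 0]],
    [[0, 0, 0], [0, 0, 0]],
    [[0, 0, 0], [0, 0, 0]],
    [[0, 0, 0], [0, 0, 0]],
    [[0, 0, 0], [0, 0, 0]]
  ],
  "claw": -1
}}

```text
time_s: 4.12
ee_pos: [0.5005, -0.2404, 0.0197]
orientation: [0.091, -3.14, -0.0]
ft_force: [0.2, -0.4, 0.0]
finger_gap: 0.0305
finger_force: 0.0
```

>>> {"api": "play_rows", "payload": {
  "commands": [
    [[0, 0, 0], [0, 0, 0]],
    [[0, 0, 0], [0, 0, 0]],
    [[0, 0, 0], [0, 0, 0]],
    [[0, 0, 0], [0, 0, 0]]
  ]
}}

```text
time_s: 4.62
ee_pos: [0.5006, -0.2404, 0.0197]
orientation: [0.091, -3.14, -0.0]
ft_force: [-0.3, -0.3, 0.7]
finger_gap: 0.0152
finger_force: 30.0
```

```bash
python3 - <<'E'
from h import *
p,r=T();s=state();print(p,r.as_matrix().round(4).tolist(),s['ft_force'],s['finger_gap'],s['finger_force'])
E
```

```text
[ 0.50056014 -0.24036602  0.01972501] [[-0.9983, -0.0582, -0.0], [-0.0582, 0.9983, 0.0], [-0.0, 0.0, -1.0]] [-0.26570381 -0.31797516  0.68372395] 0.015231302483282614 29.999803975224495
```

>>> {"api": "play_rows", "payload": {
  "commands": [
    [[0, 0, -20], [0, 0, 0]],
    [[0, 0, -60], [0, 0, 0]],
    [[0, 0, -100], [0, 0, 0]],
    [[0, 0, -105], [0, 0, 0]],
    [[-7, 60, -105], [0, 0, 0.04]],
    [[-14, 120, -105], [0, 0, 0.08]],
    [[-22, 180, -105], [0, 0, 0.12]],
    [[-28, 230, -105], [0, 0, 0.14]],
    [[-30, 260, -105], [0, 0, 0.14]],
    [[-30, 274, -105], [0, 0, 0.14]],
    [[-30, 274, -105], [0, 0, 0.14]],
    [[-30, 274, -105], [0, 0, 0.14]]
  ]
}}

```text
time_s: 6.12
ee_pos: [0.5145, 0.0329, 0.1247]
orientation: [-0.132, -3.139, 0.002]
ft_force: [-0.6, -0.4, -0.5]
finger_gap: 0.0157
finger_force: 30.0
```

```bash
python3 - <<'E'
from h import *
snap('wrist','w3');snap('scene','s3');p,r=T();s=state();print(p,r.as_matrix().round(4).tolist(),s['time_s'],s['ft_force'],s['finger_gap'])
print(proj('w3',[.632,.026,.055]),proj('s3',[.619,.027,.059]))
a=cv2.imread('pics/w3.png')[300:,190:450];u,v=proj('s3',[.619,.027,.09]).astype(int)
b=cv2.imread('pics/s3.png')[v-60:v+60,u-80:u+60]
a=cv2.resize(a,None,fx=3,fy=3);b=cv2.resize(b,None,fx=4,fy=4,interpolation=cv2.INTER_CUBIC);print(u,v,a.shape)
cv2.imwrite('pics/a3.png',a);cv2.imwrite('pics/b3.png',b)
E
```

```text
[0.51457968 0.03309087 0.12473096] [[-0.9965, 0.0841, -0.0], [0.0841, 0.9965, -0.0007], [-0.0, -0.0007, -1.0]] 6.225 [-0.24253467  0.32778211 -1.16339638] 0.015548852482529827
[326.0561099  436.89981699] [351.48103198 239.34297488]
352 229 (540, 780, 3)
```

View pics/a3.png

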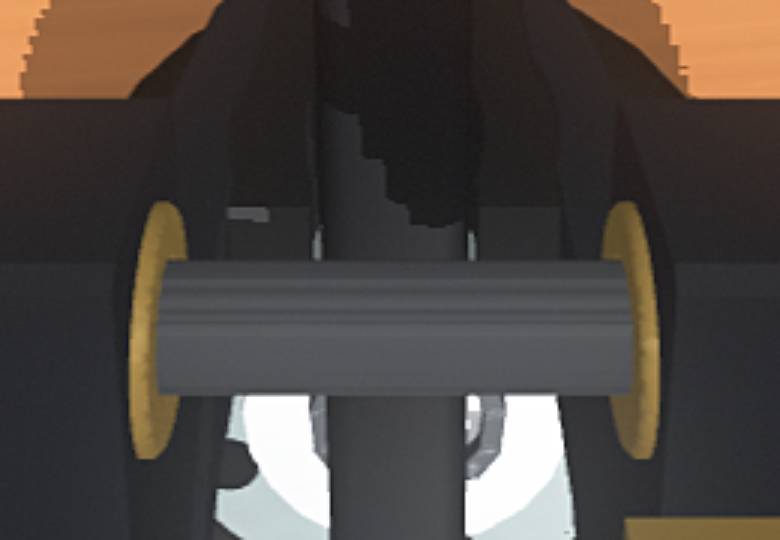

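View pics/b3.png

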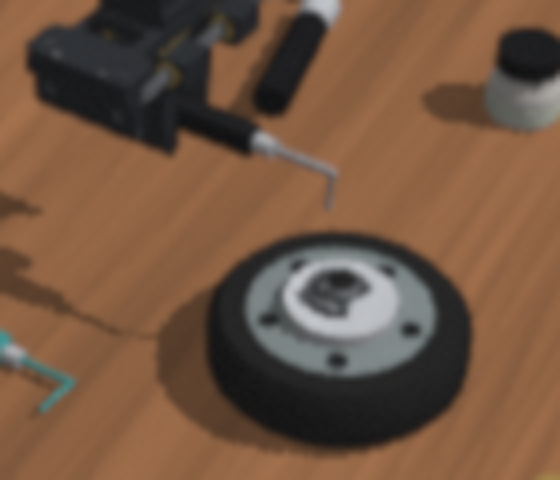

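The scene view shows the hook tip at about pixel (354,221) above the wheel. I'll correct y, go lower, and compare both outer cameras.

>>> {"api": "play_rows", "payload": {
  "commands": [
    [[0, 2.5, 15], [0, 0, 0]],
    [[0, 2.5, 30], [0, 0, 0]],
    [[0, 2.5, 35], [0, 0, 0]],
    [[0, 2.5, 35], [0, 0, 0]],
    [[0, 2.5, 35], [0, 0, 0]]
  ]
}}

```text
time_s: 6.85
ee_pos: [0.515, 0.0374, 0.0899]
orientation: [0.128, 3.138, 0.0]
ft_force: [0.5, -0.8, -0.8]
finger_gap: 0.0156
finger_force: 30.0
```

```bash
python3 - <<'E'
from h import *
snap('top','t4');snap('scene','s4');p,r=T();print(p,r.as_matrix().round(4).tolist(),state()['ft_force'])
pick=p+[0,0,.0213];tip=pick+r.apply([-.105,0,.029]);top=pick+r.apply([-.1065,0,-.0])
print('tip',tip,top)
for n in('t4','s4'):print(n,[proj(n,q).round(2) for q in(tip,top,[.632,.026,.0735],[.6188,.027,.055])])
a=cv2.imread('pics/t4.png')[188:228,270:318];b=cv2.imread('pics/s4.png')[205:265,325:395]
a=cv2.resize(a,None,fx=8,fy=8,interpolation=cv2.INTER_CUBIC);b=cv2.resize(b,None,fx=5.5,fy=5.5,interpolation=cv2.INTER_CUBIC)
print(a.shape,b.shape)
c=np.zeros((max(a.shape[0],b.shape[0]),a.shape[1]+b.shape[1],3),np.uint8);c[:a.shape[0],:a.shape[1]]=a;c[:b.shape[0],a.shape[1]:]=b;cv2.imwrite('pics/c4.png',c)
E
```

```text
[0.51506509 0.03742445 0.09009064] [[-0.9967, 0.0816, 0.0008], [0.0816, 0.9967, 0.0001], [-0.0007, 0.0001, -1.0]] [ 0.46308789  0.31109906 -1.20703196]
tip [0.61973684 0.02886112 0.08246844] [0.62121009 0.02873639 0.11146955]
t4 [array([289.37, 209.36]), array([288.87, 205.09]), array([291.29, 204.13]), array([290.86, 213.  ])]
s4 [array([352.6 , 231.54]), array([353.78, 222.29]), array([356.57, 236.82]), array([351.32, 240.57])]
(320, 384, 3) (330, 385, 3)
```

View pics/c4.png

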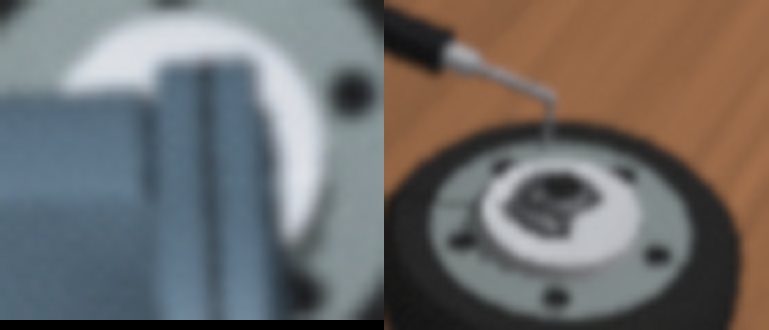

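```bash
python3 - <<'E'
from h import *
def hub(fn,c,w):
    g=cv2.cvtColor(cv2.imread(f'pics/{fn}.png'),6);u,v=c;sub=g[v-w:v+w,u-w:u+w]
    m=(sub>np.percentile(sub,99)*.8).astype(np.uint8);cs,_=cv2.findContours(m,0,1);k=max(cs,key=cv2.contourArea)
    h=cv2.convexHull(k);e=cv2.fitEllipse(h);return np.array(e[0])+[u-w,v-w],e[1]
def pred(fn,c):
    a=np.linspace(0,2*np.pi,60);q=np.array([proj(fn,[c[0]+.034*np.cos(t),c[1]+.034*np.sin(t),.055]) for t in a]).astype(np.float32)
    e=cv2.fitEllipse(q);return np.array(e[0]),e[1]
for fn in('s0','s4','t0','w1'):
    c=np.array([.632,.026]);u=proj(fn,[*c,.055]).astype(int);o=hub(fn,tuple(u),60 if fn=='w1' else 22)
    for _ in range(3):
        pr=pred(fn,c);c=c+(ray(fn,*o[0],.055)-ray(fn,*pr[0],.055))[:2]
    print(fn,o,pr[1],'hub est',c.round(4))
g=cv2.cvtColor(cv2.imread('pics/s4.png'),6)
print('    ',list(range(344,366)))
for v in range(217,236):print(v,g[v,344:366].tolist())
E
```

```text
s0 (array([357.13885307, 243.12232971]), (19.31569480895996, 28.246728897094727)) (19.345239639282227, 28.875452041625977) hub est [0.6344 0.0263]
s4 (array([357.12710381, 243.11620712]), (19.319080352783203, 28.215930938720703)) (19.344757080078125, 28.874980926513672) hub est [0.6344 0.0263]
t0 (array([292.23042679, 206.35373688]), (33.69129943847656, 34.70948028564453)) (34.439125061035156, 35.316410064697266) hub est [0.6321 0.0248]
w1 (array([327.91827011, 260.66020203]), (90.19758605957031, 94.3152847290039)) (88.851318359375, 94.65685272216797) hub est [0.6337 0.026 ]
     [344, 345, 346, 347, 348, 349, 350, 351, 352, 353, 354, 355, 356, 357, 358, 359, 360, 361, 362, 363, 364, 365]
217 [127, 130, 129, 123, 120, 117, 114, 112, 109, 109, 110, 111, 112, 113, 115, 115, 114, 115, 115, 114, 113, 113]
218 [117, 128, 132, 131, 129, 122, 116, 111, 109, 110, 111, 111, 113, 114, 115, 114, 114, 114, 114, 114, 113, 114]
219 [107, 110, 114, 122, 126, 126, 123, 119, 112, 112, 113, 113, 114, 115, 114, 114, 114, 115, 114, 113, 113, 113]
220 [110, 109, 105, 105, 108, 115, 120, 122, 122, 124, 12
[... 950 characters left out ...]
3, 45, 56, 72, 65, 53, 46, 44, 42, 41, 40, 40, 41, 40, 41]
230 [38, 39, 43, 47, 51, 56, 60, 66, 68, 71, 84, 83, 74, 70, 68, 63, 60, 56, 51, 49, 46, 43]
231 [47, 54, 65, 74, 86, 92, 96, 101, 100, 97, 103, 108, 105, 104, 103, 98, 97, 92, 85, 79, 72, 63]
232 [72, 84, 94, 101, 115, 122, 124, 125, 124, 120, 123, 129, 129, 130, 130, 128, 126, 123, 117, 111, 105, 98]
233 [98, 100, 101, 105, 116, 128, 134, 137, 138, 142, 146, 148, 149, 149, 149, 146, 142, 139, 136, 131, 127, 124]
234 [106, 88, 75, 82, 108, 133, 151, 159, 160, 164, 167, 168, 168, 169, 169, 167, 166, 165, 158, 148, 139, 132]
235 [99, 70, 68, 102, 139, 161, 175, 178, 169, 165, 161, 158, 160, 158, 160, 170, 182, 188, 183, 172, 158, 141]
```

>>> {"api": "play_rows", "payload": {
  "commands": [
    [[0.6, -2.2, 0], [0, 0, 0]],
    [[0.6, -2.2, 4], [0, 0, 0]],
    [[0.6, -2.2, 8], [0, 0, 0]],
    [[0.6, -2.2, 12], [0, 0, 0]],
    [[0.6, -2.2, 12], [0, 0, 0]]
  ]
}}

```text
time_s: 7.58
ee_pos: [0.5137, 0.0352, 0.0773]
orientation: [-0.128, -3.138, 0.0]
ft_force: [0.6, 0.2, -1.2]
finger_gap: 0.0154
finger_force: 30.0
```

>>> {"api": "play_rows", "payload": {
  "commands": [
    [[0, 0, 1], [0, 0, 0]],
    [[0, 0, 2], [0, 0, 0]],
    [[0, 0, 3], [0, 0, 0]],
    [[0, 0, 4], [0, 0, 0]],
    [[0, 0, 4], [0, 0, 0]]
  ]
}}

```text
time_s: 8.2
ee_pos: [0.5139, 0.0352, 0.0737]
orientation: [-0.128, -3.139, 0.0]
ft_force: [-0.4, 0.6, -0.4]
finger_gap: 0.0155
finger_force: 30.0
```

```bash
python3 - <<'E'
from h import *
p,r=T();s=state();print(p,r.as_matrix().round(4)[:2,:2].tolist(),s['ft_force'],s['torque'])
print('tip',p+[0,0,.0213]+r.apply([-.107,0,.029]))
E
```

```text
[0.51394781 0.03521639 0.07367311] [[-0.9967, 0.0816], [0.0816, 0.9967]] [-0.43351558  0.57694395 -0.39909658] [ 0.03098522 -0.05609309  0.01972922]
tip [0.62058874 0.02648109 0.0659661 ]
```

>>> {"api": "play_rows", "payload": {
  "commands": [
    [[0, 0, 1], [0, 0, 0]],
    [[0, 0, 2], [0, 0, 0]],
    [[0, 0, 3], [0, 0, 0]],
    [[0, 0, 4], [0, 0, 0]],
    [[0, 0, 4], [0, 0, 0]]
  ]
}}

```text
time_s: 8.82
ee_pos: [0.5139, 0.0352, 0.0696]
orientation: [-0.128, -3.139, 0.0]
ft_force: [-0.2, 0.5, -1.2]
finger_gap: 0.0156
finger_force: 30.0
```

>>> {"api": "play_rows", "payload": {
  "commands": [
    [[0, 0, 0.5], [0, 0, 0]],
    [[0, 0, 1], [0, 0, 0]],
    [[0, 0, 1.5], [0, 0, 0]],
    [[0, 0, 2], [0, 0, 0]],
    [[0, 0, 2], [0, 0, 0]]
  ]
}}

```text
time_s: 9.45
ee_pos: [0.514, 0.0352, 0.0677]
orientation: [-0.128, -3.139, 0.0]
ft_force: [-0.2, -0.1, -0.8]
finger_gap: 0.0153
finger_force: 30.0
```

>>> {"api": "play_rows", "payload": {
  "commands": [
    [[0, 0, 0.5], [0, 0, 0]],
    [[0, 0, 1], [0, 0, 0]],
    [[0, 0, 1.5], [0, 0, 0]],
    [[0, 0, 2], [0, 0, 0]],
    [[0, 0, 2], [0, 0, 0]]
  ]
}}

```text
time_s: 10.07
ee_pos: [0.5139, 0.0352, 0.0657]
orientation: [-0.128, -3.139, 0.0]
ft_force: [0.3, -0.2, -1.1]
finger_gap: 0.0153
finger_force: 30.0
```

>>> {"api": "play_rows", "payload": {
  "commands": [
    [[0, 0, 0.4], [0, 0, 0]],
    [[0, 0, 0.8], [0, 0, 0]],
    [[0, 0, 1.2], [0, 0, 0]],
    [[0, 0, 1.2], [0, 0, 0]]
  ]
}}

```text
time_s: 10.58
ee_pos: [0.5139, 0.0352, 0.0645]
orientation: [-0.128, -3.139, 0.0]
ft_force: [-0.1, -0.1, -0.6]
finger_gap: 0.0153
finger_force: 30.0
```

>>> {"api": "play_rows", "payload": {
  "commands": [
    [[0, 0, 0.3], [0, 0, 0]],
    [[0, 0, 0.6], [0, 0, 0]],
    [[0, 0, 0.6], [0, 0, 0]]
  ]
}}

```text
time_s: 10.95
ee_pos: [0.514, 0.0352, 0.0639]
orientation: [-0.128, -3.139, 0.0]
ft_force: [-0.2, -0.1, -0.5]
finger_gap: 0.0152
finger_force: 30.0
```

```bash
python3 - <<'E'
from h import *
snap('scene','s5');p,r=T();s=state();print(p,s['ft_force'],s['torque'])
cv2.imwrite('pics/c5.png',cv2.resize(cv2.imread('pics/s5.png')[205:265,320:395],None,fx=8,fy=8,interpolation=cv2.INTER_CUBIC))
E
```

```text
[0.51398838 0.03522431 0.06391463] [ 0.88314024  0.78462012 -1.26256387] [ 0.06121947 -0.01728374  0.00883461]
```

View pics/c5.png

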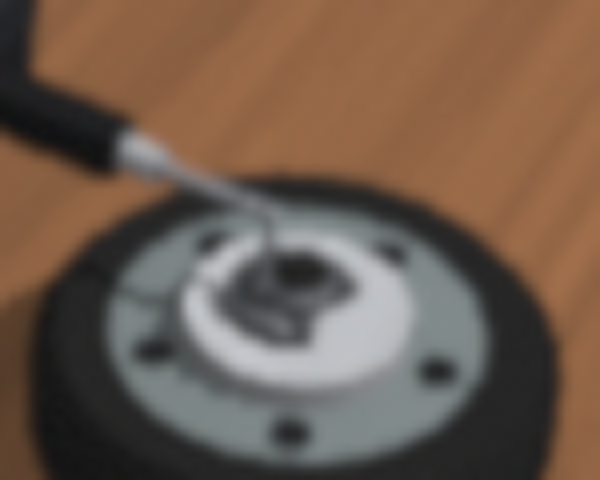

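The pin drops beside the cap into the clip's window area, with no contact felt. Next is a gentle pull.

>>> {"api": "play_rows", "payload": {
  "commands": [
    [[0.5, 0, 0], [0, 0, 0]],
    [[1, 0, 0], [0, 0, 0]],
    [[1.5, 0, 0], [0, 0, 0]],
    [[2, 0, 0], [0, 0, 0]],
    [[2, 0, 0], [0, 0, 0]]
  ]
}}

```text
time_s: 11.62
ee_pos: [0.5121, 0.0354, 0.064]
orientation: [0.128, 3.139, 0.0]
ft_force: [0.3, 1.3, -1.5]
finger_gap: 0.0154
finger_force: 30.0
```

>>> {"api": "play_rows", "payload": {
  "commands": [
    [[0.4, 0, 0], [0, 0, 0]],
    [[0.8, 0, 0], [0, 0, 0]],
    [[1.2, 0, 0], [0, 0, 0]],
    [[1.2, 0, 0], [0, 0, 0]]
  ]
}}

```text
time_s: 12.12
ee_pos: [0.5113, 0.0355, 0.0641]
orientation: [0.128, 3.138, 0.0]
ft_force: [2.5, -0.9, -1.8]
finger_gap: 0.0155
finger_force: 30.0
```

>>> {"api": "play_rows", "payload": {
  "commands": [
    [[0.3, 0, 0], [0, 0, 0]],
    [[0.6, 0, 0], [0, 0, 0]],
    [[1, 0, 0], [0, 0, 0]],
    [[1, 0, 0], [0, 0, 0]]
  ]
}}

```text
time_s: 12.62
ee_pos: [0.5104, 0.0355, 0.0641]
orientation: [0.129, 3.138, 0.0]
ft_force: [4.8, -0.8, -1.7]
finger_gap: 0.0153
finger_force: 30.0
```

>>> {"api": "play_rows", "payload": {
  "commands": [
    [[0.3, 0, 0], [0, 0, 0]],
    [[0.6, 0, 0], [0, 0, 0]],
    [[1, 0, 0], [0, 0, 0]],
    [[1, 0, 0], [0, 0, 0]]
  ]
}}

```text
time_s: 13.12
ee_pos: [0.5099, 0.0356, 0.0643]
orientation: [0.129, 3.137, 0.0]
ft_force: [6.0, -1.1, -1.9]
finger_gap: 0.0152
finger_force: 30.0
```

>>> {"api": "play_rows", "payload": {
  "commands": [
    [[0.3, 0, 0.3], [0, 0, 0]],
    [[0.6, 0, 0.6], [0, 0, 0]],
    [[1, 0, 0.8], [0, 0, 0]],
    [[1, 0, 0.8], [0, 0, 0]]
  ]
}}

```text
time_s: 13.62
ee_pos: [0.5095, 0.0357, 0.0636]
orientation: [0.128, 3.136, 0.0]
ft_force: [6.4, -0.9, -2.0]
finger_gap: 0.0152
finger_force: 30.0
```

```bash
python3 - <<'E'
from h import *
snap('scene','s6');p,r=T();s=state();print(p,r.as_matrix().round(4).tolist(),s['ft_force'],s['torque'])
p5=np.array([.51399,.03522,.06391])
for n,q in(('s5',p5),('s6',p)):print(n,'pred corner',proj(n,q+[0,0,.0213]+r.apply([-.108,0,0])),'rod base',proj(n,q+[0,0,.0213]+r.apply([-.07,0,0])))
a=cv2.imread('pics/s5.png')[218:250,330:370];b=cv2.imread('pics/s6.png')[218:250,330:370]
cv2.imwrite('pics/c6.png',cv2.resize(np.hstack([a,b]),None,fx=10,fy=10,interpolation=cv2.INTER_CUBIC))
E
```

```text
[0.50949221 0.03567511 0.06363139] [[-0.9966, 0.082, 0.0034], [0.082, 0.9966, 0.0001], [-0.0033, 0.0004, -1.0]] [ 7.34431999 -1.90509895 -1.40843143] [-0.18749341 -1.44697537 -0.06594777]
s5 pred corner [352.92065394 231.41296358] rod base [339.12885894 225.51114794]
s6 pred corner [351.27358488 230.76770941] rod base [337.52934081 224.88542873]
```

View pics/c6.png

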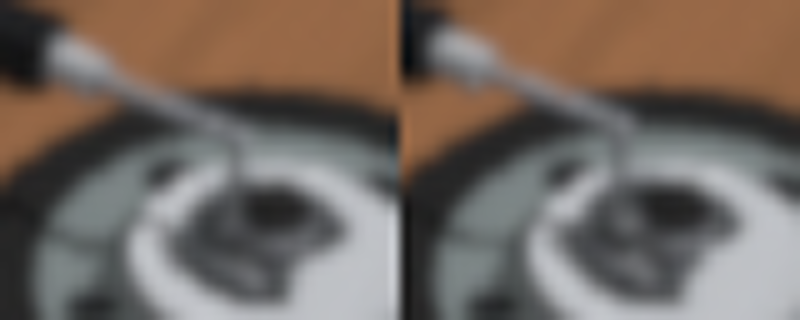

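>>> {"api": "play_rows", "payload": {
  "commands": [
    [[0.4, 0, 0], [0, 0, 0]],
    [[0.8, 0, 0.2], [0, 0, 0]],
    [[1.2, 0, 0.3], [0, 0, 0]],
    [[1.2, 0, 0.3], [0, 0, 0]]
  ]
}}

```text
time_s: 14.18
ee_pos: [0.5089, 0.0358, 0.0635]
orientation: [0.129, 3.134, 0.001]
ft_force: [8.5, -1.5, -2.0]
finger_gap: 0.0152
finger_force: 30.0
```

>>> {"api": "play_rows", "payload": {
  "commands": [
    [[0.4, 0, 0], [0, 0, 0]],
    [[0.8, 0, 0], [0, 0, 0]],
    [[1.2, 0, 0], [0, 0, 0]],
    [[1.2, 0, 0], [0, 0, 0]]
  ]
}}

```text
time_s: 14.68
ee_pos: [0.5083, 0.0359, 0.0637]
orientation: [0.129, 3.133, 0.001]
ft_force: [9.4, -1.1, -1.8]
finger_gap: 0.0154
finger_force: 30.0
```

>>> {"api": "play_rows", "payload": {
  "commands": [
    [[0.4, 0, 0.1], [0, 0, 0]],
    [[0.8, 0, 0.2], [0, 0, 0]],
    [[1.2, 0, 0.3], [0, 0, 0]],
    [[1.2, 0, 0.3], [0, 0, 0]]
  ]
}}

```text
time_s: 15.18
ee_pos: [0.5078, 0.036, 0.0636]
orientation: [0.129, 3.132, 0.001]
ft_force: [10.1, -1.3, -2.1]
finger_gap: 0.0154
finger_force: 30.0
```

>>> {"api": "play_rows", "payload": {
  "commands": [
    [[0.4, 0, 0.1], [0, 0, 0]],
    [[0.8, 0, 0.2], [0, 0, 0]],
    [[1.2, 0, 0.2], [0, 0, 0]],
    [[1.2, 0, 0.2], [0, 0, 0]]
  ]
}}

```text
time_s: 15.68
ee_pos: [0.5071, 0.036, 0.0635]
orientation: [0.129, 3.131, 0.001]
ft_force: [9.6, -2.5, -1.6]
finger_gap: 0.0151
finger_force: 30.0
```

>>> {"api": "play_rows", "payload": {
  "commands": [
    [[0.4, 0, 0.3], [0, 0, 0]],
    [[0.8, 0, 0.6], [0, 0, 0]],
    [[1.2, 0, 0.8], [0, 0, 0]],
    [[1.2, 0, 0.8], [0, 0, 0]]
  ]
}}

```text
time_s: 16.18
ee_pos: [0.506, 0.0361, 0.0627]
orientation: [0.129, 3.131, 0.001]
ft_force: [11.8, -0.9, -1.3]
finger_gap: 0.0154
finger_force: 30.0
```

>>> {"api": "play_rows", "payload": {
  "commands": [
    [[0.4, 0, 0], [0, 0, 0]],
    [[0.8, 0, 0.1], [0, 0, 0]],
    [[1.2, 0, 0.2], [0, 0, 0]],
    [[1.2, 0, 0.2], [0, 0, 0]]
  ]
}}

```text
time_s: 16.68
ee_pos: [0.5041, 0.0363, 0.0624]
orientation: [0.129, 3.132, 0.001]
ft_force: [9.3, -0.9, -1.7]
finger_gap: 0.0154
finger_force: 30.0
```

Force is falling and the motion has caught up. I'll keep pulling.

>>> {"api": "play_rows", "payload": {
  "commands": [
    [[0.5, 0, 0], [0, 0, 0]],
    [[1, 0, 0], [0, 0, 0]],
    [[1.5, 0, 0], [0, 0, 0]],
    [[2, 0, 0], [0, 0, 0]],
    [[2, 0, 0], [0, 0, 0]]
  ]
}}

```text
time_s: 17.3
ee_pos: [0.4978, 0.0365, 0.0611]
orientation: [-0.128, -3.137, 0.0]
ft_force: [-0.6, 0.2, -0.0]
finger_gap: 0.0153
finger_force: 30.0
```

>>> {"api": "play_rows", "payload": {
  "commands": [
    [[0.5, 0, 0], [0, 0, 0]],
    [[1, 0, 0], [0, 0, 0]],
    [[1.5, 0, 0], [0, 0, 0]],
    [[2, 0, 0], [0, 0, 0]],
    [[2, 0, 0], [0, 0, 0]]
  ]
}}

```text
time_s: 17.92
ee_pos: [0.4965, 0.0366, 0.0613]
orientation: [-0.128, -3.139, 0.0]
ft_force: [1.2, -0.2, 0.2]
finger_gap: 0.0154
finger_force: 30.0
```

>>> {"api": "play_rows", "payload": {
  "commands": [
    [[2, 0, -0.4], [0, 0, 0]],
    [[4, 0, -0.4], [0, 0, 0]],
    [[6, 0, -0.4], [0, 0, 0]],
    [[8, 0, -0.4], [0, 0, 0]],
    [[10, 0, -0.4], [0, 0, 0]],
    [[12, 0, -0.4], [0, 0, 0]],
    [[12, 0, -0.4], [0, 0, 0]],
    [[12, 0, -0.4], [0, 0, 0]]
  ]
}}

```text
time_s: 18.92
ee_pos: [0.4847, 0.0377, 0.0617]
orientation: [-0.128, -3.139, -0.0]
ft_force: [0.1, 0.6, -1.1]
finger_gap: 0.0154
finger_force: 30.0
```

```bash
python3 - <<'E'
from h import *
snap('scene','s7');p,r=T();s=state();print(p,s['ft_force'])
cv2.imwrite('pics/c7.png',cv2.resize(cv2.imread('pics/s7.png')[205:265,320:395],None,fx=8,fy=8,interpolation=cv2.INTER_CUBIC))
for d in (0,.022,.026,.03):print(d,(proj('s7',[.6337-d,.026+.08*d,.057])-[320,205])*8)
E
```

```text
[0.48473106 0.03764583 0.06172351] [-0.22668825 -0.16609488 -0.86933284]
0 [294.65403391 298.17656907]
0.022 [230.66582302 270.15332735]
0.026 [219.13904755 265.10524723]
0.03 [207.6449802  260.07149143]
```

View pics/c7.png

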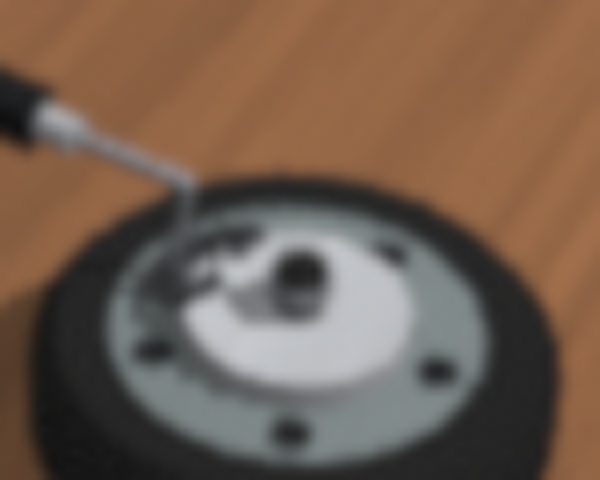

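The clip is off the axle, about 30 mm out and lying on the hub edge. I'll unload the pin, lift, and carry the pick back over the rest.

>>> {"api": "play_rows", "payload": {
  "commands": [
    [[-1.5, 0, 0], [0, 0, 0]],
    [[-1.5, 0, -3], [0, 0, 0]],
    [[-1.5, 0, -8], [0, 0, 0]],
    [[-1.5, 0, -20], [0, 0, 0]],
    [[-1.5, 0, -45], [0, 0, 0]],
    [[-1.5, 0, -65], [0, 0, 0]],
    [[-1.5, 0, -65], [0, 0, 0]]
  ]
}}

```text
time_s: 19.85
ee_pos: [0.4875, 0.0377, 0.1285]
orientation: [0.128, 3.135, 0.001]
ft_force: [-0.1, -0.1, -1.3]
finger_gap: 0.0152
finger_force: 30.0
```

>>> {"api": "play_rows", "payload": {
  "commands": [
    [[-8, -50, 0], [0, 0, -0.04]],
    [[-15, -105, 0], [0, 0, -0.08]],
    [[-23, -160, 0], [0, 0, -0.12]],
    [[-30, -215, 0], [0, 0, -0.14]],
    [[-36, -255, 0], [0, 0, -0.14]],
    [[-37, -275, 0], [0, 0, -0.14]],
    [[-37, -276, 0], [0, 0, -0.14]],
    [[-37, -276, 0], [0, 0, -0.14]]
  ]
}}

```text
time_s: 20.85
ee_pos: [0.5007, -0.2383, 0.1264]
orientation: [0.095, -3.14, -0.002]
ft_force: [-0.2, -0.5, -1.2]
finger_gap: 0.0156
finger_force: 30.0
```

```bash
python3 - <<'E'
from h import *
f=snap('scene','s8');p,r=T();s=state();print(p,r.as_matrix().round(4).tolist(),s['ft_force'],s['finger_gap'],s['time_s'])
g=np.array([.5006,-.2404,.0197]);print((r.inv().apply(g-p)*1000).round(2))
# clip moved after lift?
a=cv2.imread('pics/s7.png')[225:260,330:385].astype(int);b=cv2.imread('pics/s8.png')[225:260,330:385].astype(int)
a2=cv2.cvtColor(b.astype(np.uint8),6);print(np.abs(a-b).sum(2).max())
# pitch of rod in grip: search bright rod in scene
for q in(.07,.108):print(proj('s8',p+[0,0,.0213]+r.apply([-q,0,0])))
c=cv2.cvtColor(f['image'],6);u,v=proj('s8',p+[0,0,.0213]+r.apply([-.09,0,0])).astype(int);print(u,v)
for y in range(v-12,v+14):print(y,c[y,u-10:u+14].tolist())
E
```

```text
[ 0.50077621 -0.23817688  0.12648239] [[-0.9981, -0.061, -0.0004], [-0.061, 0.9981, 0.0014], [0.0003, 0.0014, -1.0]] [ 0.20786877 -0.18319322 -1.69595645] 0.015325028367501813 20.9
[  0.28  -2.36 106.78]
104
[271.76837113 275.25509849]
[288.91830316 281.52585575]
280 278
266 [110, 111, 112, 113, 114, 113, 112, 112, 111, 108, 104, 101, 99, 95, 88, 94, 107, 112, 116, 106, 98, 98, 99, 104]
267 [112, 112, 113, 114, 114, 113, 113, 110, 108, 106, 105, 103, 102, 99, 100, 111, 118, 113, 106, 100, 97, 99, 102, 106]
268 [113, 113, 114, 114, 114, 112, 111, 108, 106, 104, 103, 102, 100, 101, 108, 114, 114, 106, 100, 97, 99, 102, 105, 108]
269 [113, 114, 114, 114, 112, 111, 109, 107, 105, 104, 101, 99, 100, 107, 111, 108, 103, 99, 98, 99, 102, 105, 108, 109]
270 [122, 118, 115, 113, 111, 109, 107, 105, 104, 101, 94, 95, 103, 111, 108, 101, 98, 97, 99, 101, 104, 107, 110, 110]
271 [147, 134, 124, 116, 110, 108, 106, 104, 102, 97, 88, 88, 102, 107, 102, 99, 98, 99, 100, 103, 106, 109, 110, 110]
272 [174, 161, 145, 126, 112, 107, 104, 102, 100, 94, 88, 88, 95, 99, 98, 97, 98, 100, 104, 107, 109, 110
[... 1612 characters left out ...]
98, 97, 99, 103, 106, 109, 109, 109, 110, 110, 110, 110, 109, 109, 109, 106, 98, 104, 107, 105, 105]
287 [101, 99, 98, 97, 98, 101, 105, 109, 110, 110, 110, 109, 110, 110, 109, 108, 108, 110, 105, 97, 103, 106, 105, 104]
288 [99, 98, 98, 98, 99, 103, 106, 109, 110, 109, 110, 110, 111, 110, 109, 108, 109, 109, 103, 95, 102, 106, 104, 105]
289 [98, 97, 98, 99, 101, 105, 109, 109, 110, 110, 110, 110, 110, 109, 108, 109, 110, 107, 99, 92, 102, 106, 104, 106]
290 [98, 98, 99, 101, 105, 109, 110, 109, 109, 110, 111, 111, 109, 109, 110, 111, 110, 106, 97, 93, 101, 105, 105, 109]
291 [98, 100, 101, 104, 108, 109, 110, 109, 109, 111, 111, 110, 109, 109, 111, 110, 109, 106, 99, 95, 101, 105, 108, 112]
```

>>> {"api": "play_rows", "payload": {
  "commands": [
    [[0.3, -2.3, 20], [0, 0, 0]],
    [[0.3, -2.3, 50], [0, 0, 0]],
    [[0.3, -2.3, 70], [0, 0, 0]],
    [[0.3, -2.3, 80], [0, 0, 0]],
    [[0.3, -2.3, 84], [0, 0, 0]],
    [[0.3, -2.3, 84], [0, 0, 0]],
    [[0.3, -2.3, 84], [0, 0, 0]]
  ]
}}

```text
time_s: 21.78
ee_pos: [0.5009, -0.2431, 0.0434]
orientation: [-0.091, 3.139, -0.001]
ft_force: [-0.5, -0.0, -1.4]
finger_gap: 0.0152
finger_force: 30.0
```

```bash
python3 - <<'E'
from h import *
p,r=T();s=state();print(p,r.as_matrix().round(4)[:2,:2].tolist(),s['ft_force'])
g=np.array([.5006,-.2404,.0197]);print((r.inv().apply(g-p)*1000).round(2))
E
```

```text
[ 0.50087973 -0.24305208  0.04341903] [[-0.9983, -0.0582], [-0.0582, 0.9983]] [-0.51595716 -0.04697408 -1.3943822 ]
[ 0.15  2.68 23.72]
```

>>> {"api": "play_rows", "payload": {
  "commands": [
    [[0, 2.6, 0], [0, 0, 0]],
    [[0, 2.6, 6], [0, 0, 0]],
    [[0, 2.6, 12], [0, 0, 0]],
    [[0, 2.6, 16], [0, 0, 0]],
    [[0, 2.6, 20], [0, 0, 0]],
    [[0, 2.6, 20], [0, 0, 0]],
    [[0, 2.6, 20], [0, 0, 0]]
  ]
}}

```text
time_s: 22.65
ee_pos: [0.5002, -0.2404, 0.0228]
orientation: [-0.091, 3.14, -0.0]
ft_force: [0.4, -0.6, 0.2]
finger_gap: 0.0152
finger_force: 30.0
```

>>> {"api": "play_rows", "payload": {
  "commands": [
    [[0, 0, 1], [0, 0, 0]],
    [[0, 0, 2], [0, 0, 0]],
    [[0, 0, 3], [0, 0, 0]],
    [[0, 0, 3.5], [0, 0, 0]],
    [[0, 0, 3.5], [0, 0, 0]]
  ]
}}

```text
time_s: 23.28
ee_pos: [0.5002, -0.2404, 0.0196]
orientation: [-0.091, 3.14, 0.0]
ft_force: [-1.0, 0.3, 4.9]
finger_gap: 0.0155
finger_force: 30.0
```

Seated. The force is light, so I'll release slowly.

>>> {"api": "play_rows", "payload": {
  "commands": [
    [[0, 0, -0.5], [0, 0, 0]],
    [[0, 0, -0.5], [0, 0, 0]],
    [[0, 0, -0.5], [0, 0, 0]],
    [[0, 0, -0.5], [0, 0, 0]]
  ],
  "claw": -0.3
}}

```text
time_s: 23.78
ee_pos: [0.5002, -0.2403, 0.0197]
orientation: [0.091, -3.14, -0.0]
ft_force: [0.6, 0.2, 0.2]
finger_gap: 0.0308
finger_force: 0.0
```

>>> {"api": "play_rows", "payload": {
  "commands": [
    [[0, 0, 0], [0, 0, 0]],
    [[0, 0, 0], [0, 0, 0]],
    [[0, 0, 0], [0, 0, 0]],
    [[0, 0, -10], [0, 0, 0]],
    [[0, 0, -40], [0, 0, 0]],
    [[0, 0, -80], [0, 0, 0]],
    [[0, 0, -130], [0, 0, 0]],
    [[0, 0, -130], [0, 0, 0]],
    [[0, 0, -130], [0, 0, 0]]
  ],
  "claw": 0.6
}}

```text
time_s: 24.9
ee_pos: [0.4999, -0.2401, 0.1498]
orientation: [-0.092, 3.14, 0.0]
ft_force: [0.0, -0.6, 0.1]
finger_gap: 0.0705
finger_force: 0.0
```

```bash
python3 - <<'E'
from h import *
snap('wrist','w9');snap('scene','s9');p,r=T();print(p,state()['time_s'])
# rest area compared with start; scene
for n,(u0,v0,u1,v1) in{'rest':(210,280,300,335),'washer':(300,285,330,310),'wheelhub':(330,225,385,262)}.items():
    a=cv2.imread('pics/s0.png')[v0:v1,u0:u1].astype(int);b=cv2.imread('pics/s9.png')[v0:v1,u0:u1].astype(int);d=np.abs(a-b).max(2);print(n,d.max(),(d>40).sum())
# handle in wrist: black blob
g=cv2.cvtColor(cv2.imread('pics/w9.png'),6)
A=np.array([.4470,-.2420,.05]);B=np.array([.5563,-.2347,.05]);print('pred',proj('w9',A),proj('w9',B))
m=(g<60).astype(np.uint8);n,l,s,c=cv2.connectedComponentsWithStats(m)
for i in range(1,n):
    if s[i,4]>800:
        k=max(cv2.findContours((l==i).astype(np.uint8),0,1)[0],key=cv2.contourArea);print(s[i].tolist(),cv2.minAreaRect(k))
# clip: dark pixels on s9 hub area vs s7 
x=cv2.imread('pics/s7.png')[225:262,335:355].astype(int);y=cv2.imread('pics/s9.png')[225:262,335:355].astype(int);print('clip diff s7',(np.abs(x-y).max(2)>30).sum())
E
```

```text
[ 0.49930843 -0.23990078  0.14866791] 25.0
rest 42 5
washer 10 0
wheelhub 121 173
pred [323.3990483 150.6834581] [324.44647967 324.38668053]
[307, 149, 27, 176, 4065] ((319.9999694824219, 236.49996948242188), (174.99996948242188, 25.999996185302734), 90.0)
[0, 295, 640, 185, 47226] ((319.5, 387.0), (184.0, 639.0), 90.0)
clip diff s7 23
```

```bash
python3 - <<'E'
from h import *
m=ray('s7',349,237.5,.058);print('mouth mid',m,'from axle',np.hypot(*(m[:2]-[.6344,.0263])))
def clipc(fn):
    c=cv2.imread(f'pics/{fn}.png')[232:246,336:354];g=cv2.cvtColor(c,6);ys,xs=np.where(g<90);return xs.mean()+336,ys.mean()+232,len(xs)
for f in('s7','s8','s9'):print(f,clipc(f),(ray(f,*clipc(f)[:2],.057)-[.6344,.0263,0])[:2])
print(job_done())
E
```

```text
mouth mid [0.61047113 0.03098787 0.058     ] from axle 0.024383743847406818
s7 (np.float64(341.33870967741933), np.float64(236.99193548387098), 124) [-0.04114037 -0.001684  ]
s8 (np.float64(341.5689655172414), np.float64(236.8706896551724), 116) [-0.04086149 -0.00102571]
s9 (np.float64(341.5213675213675), np.float64(236.9059829059829), 117) [-0.04090229 -0.00119448]
the job is handed in; nothing more can be done
None
```

I pulled the clip off the axle with the pick, laid the pick back in its rest, and handed the job in at about 25 s; the judge's verdict wasn't shown. By camera the clip lies on the hub edge with even its mouth about 24 mm from the axle, the pick sits almost exactly as at the start, and the sensed pull peaked at about 12 N.

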